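Return a model house through a sprung lid

ROBOT

A 6-joint arm with a two-finger parallel gripper is mounted at the origin on the work surface. World frame = base frame: x ahead of the robot, y to its left, z up, the work surface at z = 0. Lengths are in mm, angles in degrees, forces in N, time in s.
With the tool pointing down it reaches from about 300 to 850 mm from the base axis. Payload 4.2 kg.
Tool frame: the origin (TCP) lies at the very end of the fingers, on their centre line; the grasp point (between the pads) lies 19 mm behind it (env.grip_depth is the distance from the TCP to the grasp point, in mm); z points along the fingers, y is the line along which they close (so a half turn about z gives the same grasp; the last joint's range is limited). The gripper opens to 91 mm and grips with 3 to 60 N. Pads are 32 mm wide; open, the fingers measure 118 mm over their backs; the gripper's body (76 mm by 178 mm) begins 60 mm behind the grasp point.
Start: joints at [66.119, 18.312, 89.639, -0, 72.044, -1.146], TCP at [222.223, 530.339, 213.976] pointing down, gripper open.
Joint ranges: [-177.97, 177.97], [-48.28, 115.42], [12.27, 149.76], [-77.06, 257.06], [2.81, 150.46], [-146.56, 146.56]. Speed limits (degrees/s): [147.25, 147.25, 180, 180, 180, 180].

INTERFACE

Orientations are given as [roll, pitch, yaw] about the fixed x, y, z axes, in that order (R = Rz(yaw) Ry(pitch) Rx(roll)).
In Python, from workcell import env, cams gives the robot as it stands.
- The arm moves only by the tool apply_moves, never from a script. Its argument "deltas" is a list of rows, each a list of 5 numbers: the shift along the tool's x, y, z in m, then the turn about the tool's z in rad, then the opening, from -1 (shut) to 1 (fully open), so that 0 is half open. In form: [[tx, ty, tz, roll, gripper], ...]. A call has 1 to 5 rows; each row is the pose to reach, as a shift and turn from the pose commanded when the call began, along the tool's axes at that moment; what a row does not reach only later rows make up. A row lasts 1/10 s, in which the tool goes at most 50 mm and 8.59 degrees, less where a joint would pass 70% of its speed; a pose out of reach is approached as far as the arm can. A call with a gripper value outside its range is refused whole. The fingers move at their own pace and stop on an object; "grip_force" is the grip in N (left out, the last holds). Time passes only in rows, so rows that repeat a pose let the fingers close. It gives the time, the measured TCP pose, the force, the opening and the grip force at its end, in the units of the state.
- env.state(): the state, without advancing time (a new reading comes with each control period).
- cams.grab_frame(name): name is "scene" or "top" or "wrist"; returns the picture (420x560x3 uint8, blue, green, red); there is no depth.
- cams.get_calibration(name): a dict with "mtx" (3x3 intrinsics, pixels), "eye" and "attitude" of the camera in the world; the wrist camera has in their place "tool_from_camera" (4x4, takes a point from camera to tool coordinates, whose origin is the TCP and whose axes are the flange's). Camera axes: x right, y down, z forward; pixel columns grow to the right and rows downward; lengths in mm; the calibration is good to about 2 mm. A picture is of the moment at which its call begins: read the wrist's pose just before it. get_calibration takes no time and is no camera call.
- env.job_done(): hands the job in; it is judged then, once.
The state is a dict: "time_s": time; "qpos": joint angles; "qvel": joint speeds; "effort": joint torques, N m; "ee_pos": TCP position; "ee_rot": TCP orientation; "force": force on the tool from outside, world axes, zero at the start; "torque": the same for the moment, N m; "gripper_width": finger opening in mm; "gripper_force": force on a finger pad.
Only numpy, scipy, OpenCV 4.12 (cv2) and the standard library are available. Lean on these libraries where they do the work, as an engineer would, in place of code of your own. Each camera call takes 0.05 s, during which the arm holds its last target. There are 200 camera calls.

TASK

Put the small yellow model house with the red roof away in the collection box: with one fingertip press the orange pedal beside the loading shelf down and hold it, so that the spring-closed lid stands well open, and meanwhile with the other fingertip push the house along the shelf, under the raised lid, until it drops into the box; keep the lid held open until it has dropped. Then let the lid close over it. Do not pick the house up, and leave the glue bottle, the tape roll and the white model tower where they stand.

Things in the scene. Friction and masses are not known exactly. Their poses are not given: they have to be found in the camera images.
- box: Collection box, fixed: plywood loading shelf and, behind it, a white bin. Origin on the table below the middle of the shelf's inner edge; +x = direction of pushing, +y = pedal side. Shelf top 70 mm up, from x = -140 mm (open front end) to x = 0. Fences 10 mm high above the shelf leave a lane 40 mm wide centred on y = 0. Lid hinge rod: along x at y = 28 mm, 104 mm up, x = -145 to 90 mm.
- shelf_edge (a point): Middle of the shelf's inner edge, on its top (box frame 0, 0, 70 mm). Beyond it is the bin: x = 0 to 84 mm, 52 mm wide, floor 64 mm below the shelf, rim 98 mm above the table. The house falls in once its middle passes the edge; the pushing finger need not go past the edge.
- lid (a joint): Lid angle, rad: 0 shut, grows as it opens, stop at 0.95; a spring shuts it. Clear plate over the bin (box x = 12 to 86 mm, reaching 64 mm from the hinge to -y) with a blue front skirt 29 mm deep that bars the way when shut; from about 0.7 rad the house passes below. The orange pedal, one piece with it across the hinge, raises the lid when pressed down (3 N at first, 6 to 9 N held open).
- pedal (a point): Point on the pedal's upper face, 22 mm in from its outer edge; swings with the lid. Pedal 54 x 150 mm: box x = -145 to 5 mm, so a fingertip can slide along it. Shut it rises outward at 26 deg (y = 35 to 84 mm, 98 to 122 mm above the table; this point y = 64, 112 mm up). It is level, 96 mm up, at 0.45 rad. Its face at y = 61 mm is about 87 mm up at 0.7 rad, 84 at 0.79, 77 at the stop.
- house_mid (a point): Middle of the model house, 12.5 mm above its underside. About 60 g, 46 mm long along its own x (gable to gable), 34 mm wide over the eaves, walls 30 mm apart and 17 mm high, ridge 26 mm high. Yellow walls, red roof. It starts upright on the shelf, in the lane, its x roughly along the lane.
- glue: Bystander: white glue bottle with orange cap, 34 mm across, 90 mm high, upright on the table beside the box. Origin: centre of its underside.
- tape: Bystander: roll of white tape lying flat, 76 mm across, 22 mm high. Origin: centre of its underside.
- tower: Bystander: white stepped model tower, 50 x 50 mm at the foot, 70 mm high. Origin: centre of its underside.
Mind the look-alikes: they are no part of the job. Of the things that look like the part that bears house_mid, the smallest one is meant.

How it is judged:
By the outcome, as a careful person would: the job done as asked, in the order asked, and still so for the second after the job is handed in, with the robot touching nothing.
It also fails if it takes over 40 s, if anything falls off the work surface, if the arm or the gripper's body presses on something with over 40 N, if the wrist force passes 120 N, or if a joint passes its speed limit or range.

## Working session

There is one attempt and no reset: what is moved stays moved. The work goes in short steps, Python scripts to look and compute and a tool call to move; the robot and the scene stay as the last step left them, time stands still between calls to the robot, and variables do not carry over. Pictures are saved under pics/ and viewed, at most 10 in all, crops included, and the job is handed in when it is done.

Besides the shell and the picture viewer there is one more tool, called as name(argument=value, ...) on one line, values as JSON. apply_moves: Moves the arm, as the interface text tells. Its arguments: {"type":"object","properties":{"deltas":{"type":"array"},"grip_force":{"type":"number"}},"required":["deltas"]}

```bash
mkdir -p pics; python3 - <<'E'
from workcell import env,cams
import cv2,json
for n in("scene","top"):
    cv2.imwrite(f"pics/{n}0.png",cams.grab_frame(n)); c=cams.get_calibration(n); print(n,c)
s=env.state();print(s)
print(cams.get_calibration("wrist"))
E
```

```text
scene {'mtx': array([[465.4434342 ,   0.        , 278.62582505],
       [  0.        , 465.4434342 , 205.07624278],
       [  0.        ,   0.        ,   1.        ]]), 'eye': array([1012.02040102,  317.30130611,  778.78203352]), 'attitude': array([-141.98163384,    0.99605556,  123.36336518])}
top {'mtx': array([[404.73246357,   0.        , 277.6127366 ],
       [  0.        , 404.73246357, 209.51395881],
       [  0.        ,   0.        ,   1.        ]]), 'eye': array([470.06266904,  33.28502239, 742.30774311]), 'attitude': array([-1.72367316e+02, -4.68123668e-03, -9.07027534e+01])}
{'time_s': 0.1, 'qpos': array([ 6.61190351e+01,  1.83478040e+01,  8.97007020e+01, -2.39623117e-03,
        7.20447598e+01, -1.14341339e+00]), 'qvel': array([-0.01957953, -0.06293625, -0.21994739, -0.01127396, -0.09307353,
        0.00318715]), 'effort': array([-1.51242395e-03, -4.13329589e+01, -2.32510650e+01,  7.27124163e-02,
        4.21103602e-02, -4.85180954e-05]), 'ee_pos': array([222.04242804, 529.89042824, 213.19739693]), 'ee_rot': array([-1.79906707e+02,  4.16750436e-04,  1.57263189e+02]), 'force': array([ 0.29018978, -0.12492894,  0.73151592]), 'torque': array([ 0.00516263, -0.0615063 , -0.00544176]), 'gripper_force': 0.0, 'gripper_width': 91.11396564874549}
{'mtx': array([[362.6635488 ,   0.        , 285.11001578],
       [  0.        , 362.6635488 , 204.81517729],
       [  0.        ,   0.        ,   1.        ]]), 'tool_from_camera': array([[-6.89770540e-04, -9.63028135e-01, -2.69399953e-01,
         7.54382556e+01],
       [ 9.99999435e-01, -4.46375276e-04, -9.64729942e-04,
        -7.93370705e-01],
       [ 8.08808599e-04, -2.69400466e-01,  9.63027899e-01,
        -1.69665273e+02],
       [ 0.00000000e+00,  0.00000000e+00,  0.00000000e+00,
         1.00000000e+00]])}
```

View pics/scene0.png

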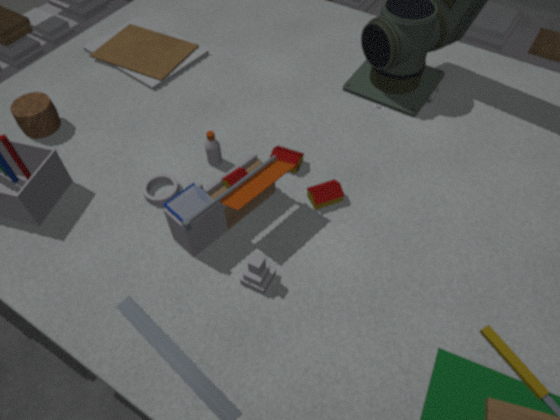

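View pics/top0.png

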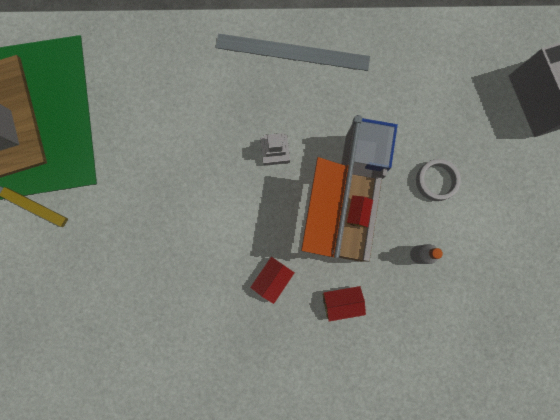

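The top view shows three red-roofed houses: (360,211) in the lane on the shelf, and (272,280) and (345,303) on the table. The one on the shelf fits the description, since it is the smallest and stands in the lane. I'll confirm it in an enlarged crop. In the scene view it is at (235,177), with the others at (287,158) and (325,193).

```bash
python3 - <<'E'
import cv2
t=cv2.imread("pics/top0.png")[105:275,290:450]
t=cv2.convertScaleAbs(cv2.resize(t,None,fx=3.5,fy=3.5,interpolation=cv2.INTER_CUBIC),alpha=1.5)
cv2.imwrite("pics/top0c.png",t)
E
```

```text
(no output)
```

View pics/top0c.png

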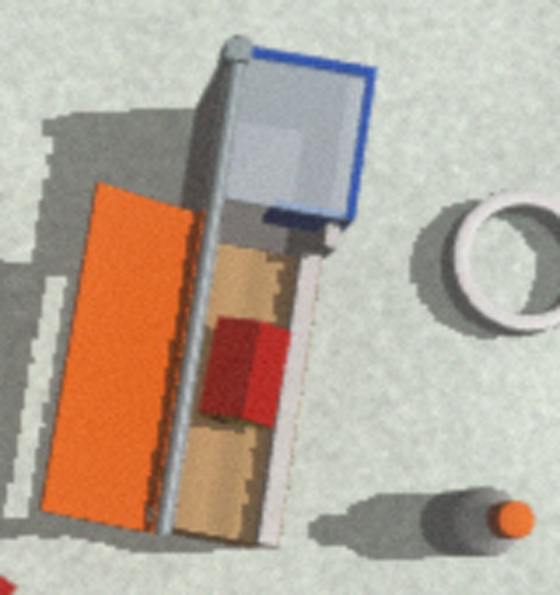

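```bash
cat > h.py <<'E'
import numpy as np
from scipy.spatial.transform import Rotation as R
from scipy.optimize import least_squares
from workcell import env,cams
def proj(n,P):
    c=cams.get_calibration(n);r=R.from_euler('xyz',c['attitude'],degrees=True).as_matrix()
    q=(np.asarray(P,float)-c['eye'])@r@c['mtx'].T;return q[:,:2]/q[:,2:]
def unproj(n,uv,z):
    c=cams.get_calibration(n);r=R.from_euler('xyz',c['attitude'],degrees=True).as_matrix()
    d=r@np.linalg.solve(c['mtx'],[*uv,1]);return c['eye']+d*(z-c['eye'][2])/d[2]
def tow(p,B):
    B=np.atleast_2d(B);a=p[2];m=np.array([[np.cos(a),-np.sin(a)],[np.sin(a),np.cos(a)]])
    return np.c_[B[:,:2]@m.T+p[:2],B[:,2]]
E
cat > fit.py <<'E'
from h import *
cr=lambda a:np.array(a)/3.5+[290,105]
uv=cr([(97,183),(42,510),(150,530),(238,48),(165,530),(375,68),(352,222)])
B=[(5,84,122),(-145,84,122),(-145,35,98),(90,28,104),(-145,28,104),(86,-36,104),(12,-36,104)]
f=lambda p:(proj('top',tow(p,B))-uv).ravel()
s=least_squares(f,[450,-60,0.],x_scale=[100,100,.1]);p=s.x
print(p,np.degrees(p[2]));print(f(p).reshape(-1,2).round(1))
print('scene check',proj('scene',tow(p,[(5,84,122),(-145,84,122),(90,28,104)])).round())
a=p[2];m=np.array([[np.cos(a),-np.sin(a)],[np.sin(a),np.cos(a)]])
for q in [(258,320),(241,420)]:
    print('ridge end box',(m.T@(unproj('top',cr(q),96)[:2]-p[:2])).round(1))
for b in[(240,38,),]:pass
print('tape',unproj('top',(438,180),22),'tower',unproj('top',(277,144),70),'glue',unproj('top',(436,254),90))
for q in[(272,280),(345,303)]:print('house?',unproj('top',q,30))
E
python3 fit.py
```

```text
[ 6.15469130e+02 -1.13765453e+02 -1.83752644e-01] -10.528250993658538
[[ 0.1 -0.3]
 [ 0.3  0.7]
 [-0.9  0.8]
 [ 0.6 -2.8]
 [-0.2  1.5]
 [-0.2  0.2]
 [ 0.3 -0.3]]
scene check [[237. 209.]
 [294. 164.]
 [182. 225.]]
ridge end box [-39.6  -0.9]
ridge end box [-86.9   0.1]
tape [ 617.01350051 -259.44493024   22.        ] tower [673.39192585  31.7858312   70.        ] glue [ 482.43701796 -220.76349491   90.        ]
house? [442.2397293   43.30794574  30.        ]
house? [401.64170447 -82.0097457   30.        ]
```

Box pose fitted, with the right house in the lane (middle at box x≈-63). The plan is one finger at y=0 behind the house and the other at y=61 on the pedal, tool y across the lane, TCP z≈84.

```bash
cat > go.py <<'E'
import sys
from h import *
p=np.array([615.47,-113.77,-.18375])
def go(b):
    s=env.state();r=R.from_euler('xyz',s['ee_rot'],degrees=True).as_matrix()
    d=r.T@(tow(p,b)[0]-s['ee_pos']);yaw=s['ee_rot'][2]
    pb=tow([0,0,-p[2]],[*(s['ee_pos'][:2]-p[:2]),s['ee_pos'][2]])[0]
    print('delta m',(d/1000).round(4),'roll',np.radians((yaw-169.47+180)%360-180).round(3),'box now',pb.round(1),'t',s['time_s'],'F',s['force'].round(1),'w',s['gripper_width'])
go([float(v) for v in sys.argv[1:4]])
E
python3 go.py -110 30.5 190
```

```text
delta m [-0.4977 -0.435   0.0239] roll -0.213 box now [-504.4  560.9  213.2] t 0.1 F [ 0.3 -0.1  0.7] w 91.11396564874549
```

apply_moves(deltas=[[-0.034,-0.03,0,0,0.055],[-0.068,-0.06,0,0,0.055],[-0.102,-0.09,0,0,0.055],[-0.136,-0.12,0,0,0.055],[-0.17,-0.15,0,0,0.055]], grip_force=30)

```text
time_s: 0.6
ee_pos: [321.3, 324.5, 213.6]
ee_rot: [-180.0, -0.0, 157.3]
force: [0.7, 0.3, 0.5]
gripper_width: 54.3
gripper_force: 0.0
```

apply_moves(deltas=[[-0.034,-0.03,0,0,0.055],[-0.068,-0.06,0,0,0.055],[-0.102,-0.09,0,0,0.055],[-0.136,-0.12,0,0,0.055],[-0.17,-0.15,0,0,0.055]])

```text
time_s: 1.1
ee_pos: [420.1, 120.5, 213.8]
ee_rot: [180.0, -0.0, 157.3]
force: [0.6, 0.8, 0.1]
gripper_width: 48.3
gripper_force: 0.0
```

apply_moves(deltas=[[-0.034,-0.03,0,-0.05,0.055],[-0.068,-0.06,0,-0.1,0.055],[-0.102,-0.09,0,-0.15,0.055],[-0.136,-0.12,0,-0.213,0.055],[-0.158,-0.135,0,-0.213,0.055]])

```text
time_s: 1.6
ee_pos: [514.1, -66.3, 213.5]
ee_rot: [-180.0, -0.0, 169.4]
force: [0.2, 0.1, -0.9]
gripper_width: 48.3
gripper_force: 0.0
```

```bash
python3 go.py -110 30.5 150
```

```text
delta m [0.0016 0.0025 0.0635] roll -0.002 box now [-108.4   28.1  213.5] t 1.6 F [ 0.2  0.1 -0.9] w 48.299923109066405
```

apply_moves(deltas=[[0.002,0.0025,0.03,0,0.055],[0.002,0.0025,0.06,0,0.055],[0.002,0.0025,0.075,0,0.055],[0.002,0.0025,0.075,0,0.055]])

```text
time_s: 2.0
ee_pos: [509.9, -60.3, 136.3]
ee_rot: [-180.0, -0.4, 169.5]
force: [-0.3, 0.8, -0.4]
gripper_width: 48.7
gripper_force: 0.0
```

```bash
python3 go.py -110 30.5 84; python3 - <<'E'
from workcell import cams
import cv2
a=cams.grab_frame("wrist");b=cams.grab_frame("scene")[110:250,130:350]
b=cv2.resize(b,(660,420),interpolation=cv2.INTER_CUBIC)
cv2.imwrite("pics/w1.png",cv2.convertScaleAbs(a,alpha=1.4));cv2.imwrite("pics/s1.png",cv2.convertScaleAbs(b,alpha=1.4))
E
```

```text
delta m [-0.0039 -0.0027  0.0523] roll -0.0 box now [-113.6   33.2  136.3] t 2.0 F [-0.3  0.8 -0.4] w 48.6654913949537
```

View pics/w1.png

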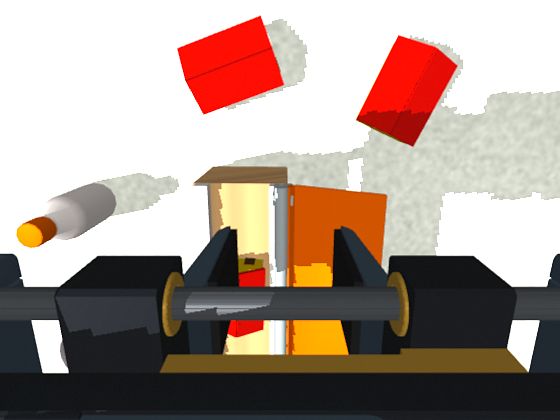

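View pics/s1.png

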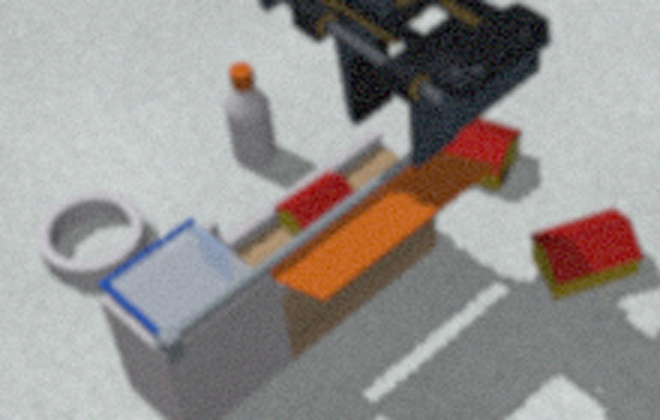

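The wrist view shows the lane (cols 210–275), the house's rear gable near (250,262), the hinge rod (282,190–350) and the pedal (290–385). The scene view shows one finger above the lane behind the house and the other above the pedal. I'll check the lateral fit by projecting known points into the wrist image.

```bash
cat > wp.py <<'E'
from h import *
p=np.array([615.47,-113.77,-.18375])
s=env.state();c=cams.get_calibration('wrist');T=c['tool_from_camera']
r=R.from_euler('xyz',s['ee_rot'],degrees=True).as_matrix()
B=np.array([(-145,84,122),(-145,35,98),(-145,28,104),(-140,20,70),(-140,-20,70),(-86,0,96),(-86,0,70)])
t=(tow(p,B)-s['ee_pos'])@r
q=(t-T[:3,3])@T[:3,:3]@c['mtx'].T
print(s['ee_pos'],np.c_[B,(q[:,:2]/q[:,2:]).round()])
E
python3 wp.py; python3 go.py -110 30.5 84
```

```text
[512.05806425 -60.50015888 139.10381368] [[-145.   84.  122.  383.  186.]
 [-145.   35.   98.  290.  177.]
 [-145.   28.  104.  278.  179.]
 [-140.   20.   70.  267.  176.]
 [-140.  -20.   70.  207.  176.]
 [ -86.    0.   96.  235.  267.]
 [ -86.    0.   70.  240.  251.]]
delta m [-0.0014 -0.003   0.0551] roll 0.0 box now [-111.4   33.5  139.1] t 2.1 F [ 0.6  0.1 -0.2] w 47.783421943369746
```

apply_moves(deltas=[[0,-0.002,0.015,0,0.055],[0,-0.002,0.03,0,0.055],[0,-0.002,0.042,0,0.055],[0,-0.002,0.05,0,0.055],[0,-0.002,0.056,0,0.055]])

```text
time_s: 2.6
ee_pos: [513.3, -63.6, 84.9]
ee_rot: [-179.9, 0.3, 169.5]
force: [-1.3, -2.4, 10.2]
gripper_width: 47.9
gripper_force: 4.7
```

```bash
python3 - <<'E'
from workcell import cams
import cv2
b=cams.grab_frame("scene")[110:250,130:350]
b=cv2.resize(b,(660,420),interpolation=cv2.INTER_CUBIC)
cv2.imwrite("pics/s2.png",cv2.convertScaleAbs(b,alpha=1.4))
E
python3 go.py -36 30.5 83
```

```text
delta m [-0.0737 -0.0005  0.0016] roll 0.0 box now [-109.7   30.9   84.3] t 2.65 F [-1.  -2.1  8.6] w 48.10277278130154
```

View pics/s2.png

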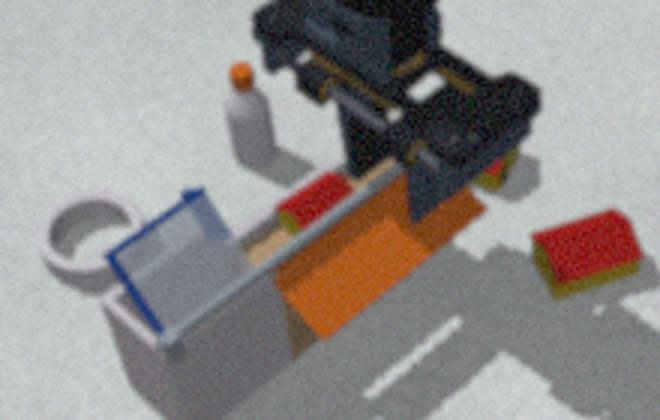

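The lid stands open (blue skirt raised at 110–200, 190–330), the pedal is down, and one finger is behind the house at (320,200). Now I push.

apply_moves(deltas=[[-0.005,0,0.001,0,0.055],[-0.011,0,0.001,0,0.055],[-0.018,0,0.001,0,0.055],[-0.025,0,0.001,0,0.055],[-0.032,0,0.001,0,0.055]])

```text
time_s: 3.15
ee_pos: [541.9, -67.2, 83.0]
ee_rot: [179.9, -0.2, 169.5]
force: [-3.8, 3.9, 6.5]
gripper_width: 47.8
gripper_force: 3.5
```

apply_moves(deltas=[[-0.007,0,0,0,0.055],[-0.014,0,0,0,0.055],[-0.021,0,0,0,0.055],[-0.028,0,0,0,0.055],[-0.034,0,0,0,0.055]])

```text
time_s: 3.65
ee_pos: [575.6, -73.3, 83.1]
ee_rot: [179.9, -0.1, 169.5]
force: [-5.0, 3.4, 6.6]
gripper_width: 47.9
gripper_force: 3.4
```

```bash
python3 - <<'E'
from workcell import cams
import cv2
b=cams.grab_frame("scene")[110:250,130:350]
b=cv2.resize(b,(660,420),interpolation=cv2.INTER_CUBIC)
cv2.imwrite("pics/s3.png",cv2.convertScaleAbs(b,alpha=1.4))
E
python3 go.py -33 30.5 83
```

```text
delta m [-0.0125 -0.002   0.0001] roll 0.0 box now [-45.5  32.5  83.1] t 3.7 F [-2.9  2.7  6.6] w 48.04344309892337
```

View pics/s3.png

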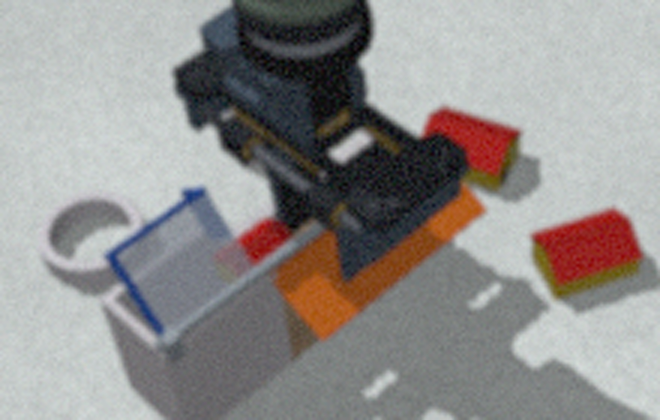

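The house (260,240) is entering under the lid, and the lid is still raised. I'll push on past the edge.

apply_moves(deltas=[[-0.005,-0.001,0,0,0.055],[-0.01,-0.001,0,0,0.055],[-0.014,-0.001,0,0,0.055],[-0.016,-0.001,0,0,0.055],[-0.016,-0.001,0,0,0.055]])

```text
time_s: 4.2
ee_pos: [591.6, -77.2, 83.3]
ee_rot: [179.9, -0.1, 169.5]
force: [-3.5, 3.8, 6.0]
gripper_width: 48.0
gripper_force: 3.3
```

```bash
python3 - <<'E'
from workcell import cams
import cv2
b=cams.grab_frame("scene")[110:250,130:350]
b=cv2.resize(b,(660,420),interpolation=cv2.INTER_CUBIC)
cv2.imwrite("pics/s4.png",cv2.convertScaleAbs(b,alpha=1.4))
E
python3 go.py -33 30.5 83
```

```text
delta m [ 0.0028 -0.0011  0.0003] roll -0.0 box now [-30.2  31.6  83.3] t 4.25 F [-3.4  4.1  6.5] w 48.145352789754746
```

View pics/s4.png

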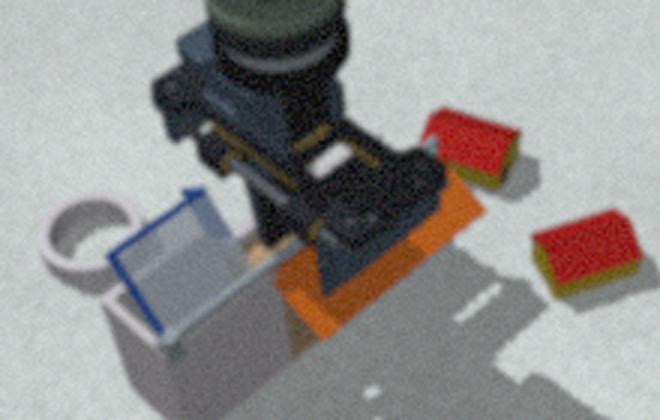

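The house has gone from the shelf (bare wood at (258,250)), with the lid still open. I'll slide back with the pedal held and check inside the bin before releasing.

apply_moves(deltas=[[0.01,0,0,0,0.055],[0.022,0,0,0,0.055],[0.036,0,0,0,0.055],[0.05,0,0,0,0.055],[0.06,0,0,0,0.055]])

```text
time_s: 4.75
ee_pos: [537.3, -67.2, 85.0]
ee_rot: [179.9, 0.7, 169.4]
force: [4.7, 1.6, 5.7]
gripper_width: 48.1
gripper_force: 3.3
```

```bash
python3 - <<'E'
from workcell import cams
import cv2,numpy as np
f=lambda n,y,x:cv2.resize(cams.grab_frame(n)[y:y+120,x:x+120],(400,400),interpolation=cv2.INTER_CUBIC)
cv2.imwrite("pics/s5.png",cv2.convertScaleAbs(np.hstack([f("scene",140,140),f("top",100,310)]),alpha=1.6))
E
python3 go.py -95 30.5 160
```

```text
delta m [ 0.0074 -0.0008 -0.0753] roll -0.001 box now [-87.   31.5  84.8] t 4.85 F [1.7 1.9 6. ] w 48.17087646149187
```

View pics/s5.png

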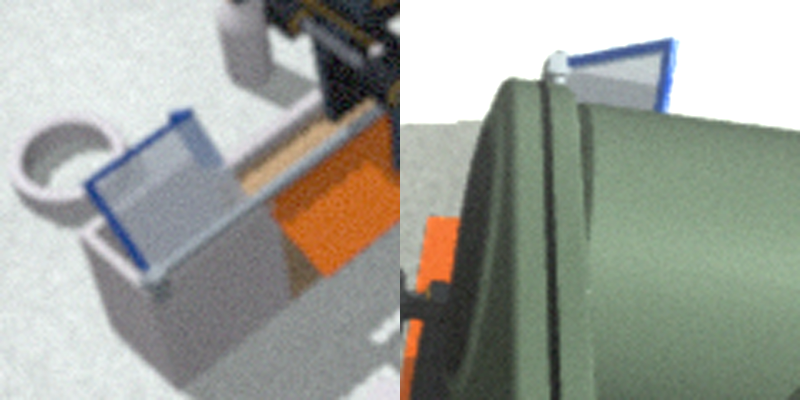

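The shelf is empty and nothing lies outside, so the house is in the bin. I'll raise the tool gently to let the lid close, then back away.

apply_moves(deltas=[[0,0,-0.006,0,0.055],[0,0,-0.013,0,0.055],[0,0,-0.02,0,0.055],[0,0,-0.028,0,0.055],[0,0,-0.04,0,0.055]])

```text
time_s: 5.35
ee_pos: [531.8, -67.9, 121.8]
ee_rot: [-179.9, -0.2, 169.5]
force: [-0.2, 0.5, -1.0]
gripper_width: 48.0
gripper_force: 0.0
```

apply_moves(deltas=[[0,0,-0.03,0,0.055],[0,0,-0.07,0,0.055],[0,0,-0.11,0,0.055],[0.03,0.03,-0.12,0,0.055],[0.06,0.06,-0.12,0,0.055]])

```text
time_s: 5.85
ee_pos: [485.3, 2.3, 244.2]
ee_rot: [180.0, 0.2, 169.3]
force: [0.3, 0.5, -0.3]
gripper_width: 48.1
gripper_force: 0.0
```

apply_moves(deltas=[[0.01,0.045,0,0,0.055],[0.01,0.09,0,0,0.055],[0.01,0.135,0,0,0.055],[0.01,0.18,0,0,0.055],[0.01,0.2,0,0,0.055]])

```text
time_s: 6.35
ee_pos: [511.4, 203.7, 241.7]
ee_rot: [-180.0, -0.1, 169.6]
force: [0.6, -0.8, 0.1]
gripper_width: 48.1
gripper_force: 0.0
```

```bash
python3 - <<'E'
from workcell import cams
import cv2,numpy as np
f=lambda n,y,x:cv2.resize(cams.grab_frame(n)[y:y+180,x:x+180],(400,400),interpolation=cv2.INTER_CUBIC)
cv2.imwrite("pics/s6.png",cv2.convertScaleAbs(np.hstack([f("scene",120,130),f("top",100,290)]),alpha=1.6))
E
python3 go.py -95 30.5 160
```

```text
delta m [-0.0643 -0.2619  0.0816] roll 0.003 box now [-160.1  292.2  241.4] t 6.45 F [ 0.9 -0.9  0.5] w 48.190054247663326
```

View pics/s6.png

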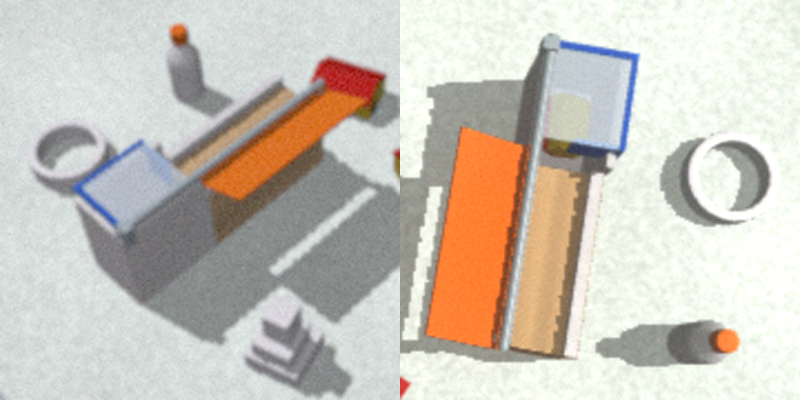

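The lid is shut. The house shows yellow through the clear plate in the bin at (570,125), the shelf is empty, and the bystanders have not moved.

```bash
python3 -c "
from workcell import env
print(env.job_done())"
```

```text
the job is handed in; nothing more can be done
None
```

The small house is in the collection box with the lid closed over it; the glue bottle, tape roll and tower look unmoved in the last pictures, and I handed the job in after about 6.5 s on the robot's clock.

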